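# Clear the toy's bed and hold its gear home

### The arm

A 6-joint arm with a two-finger parallel gripper is mounted at the origin on the work surface. World frame = base frame: x ahead of the robot, y to its left, z up, the work surface at z = 0. Lengths are in m, angles in rad, forces in N, time in s.
With the tool pointing down it reaches from about 0.25 to 0.775 m from the base axis. Payload 8.9 kg.
Tool frame: the origin (TCP) lies where the fingers leave the gripper's body, on its centre line; the fingertips stand 73 mm ahead of it and the grasp point (between the pads) lies 54 mm ahead of it; z points along the fingers, y is the direction in which the jaws open and shut (so a half turn about z gives the same grasp; the last joint's range is limited). The gripper opens to 85 mm and grips with 20 to 120 N. Pads are 22 mm wide; open, the fingers measure 114 mm over their backs; the gripper's body (76 mm by 85 mm) begins 54 mm behind the grasp point. The pads swing forward as they close: fully open they stand 13 mm farther back than shut.
Start: joints at [-1.34, 0.291, -0.153, 1.127, 0, 1.431], TCP at [0.19, -0.49, 0.304] pointing down, gripper open.
Joint ranges: [-2.52, 2.52], [-0.91, 1.74], [-1.3, 1.37], [-1.96, 2.02], [-1.52, 1.47], [-3.14, 3.14]. Speed limits (rad/s): [2.22, 2.22, 2.79, 3.14, 3.14, 3.14].

### API

Orientations are given as [roll, pitch, yaw] about the fixed x, y, z axes, in that order (R = Rz(yaw) Ry(pitch) Rx(roll)).
In Python, from cell import ctrl gives the robot as it stands. Calls block until the motion is done:
- ctrl.move_ptp(position, orientation): joint-space move of the TCP to a pose.
- ctrl.move_straight(position, ori=None, feed=0.15, max_force=None): straight line of the TCP; ori=None keeps the orientation; feed is the mean speed in m/s. With max_force (N) it stops when the force on the tool has changed by that much, and returns True; else False.
- ctrl.set_joints(angles): joint-space move.
- ctrl.gripper_to(opening, f_grip=None): finger opening in m; f_grip is the grip in N (None keeps the last); returns when the fingers have stopped.
- ctrl.sleep(seconds).
- ctrl.inverse_kinematics(position, orientation): joint angles nearest the present ones, or None.
- ctrl.get_state(): the state.
- ctrl.grab_frame(name): name is "side" or "top"; returns a dict with "image" (420x560x3 uint8, blue, green, red), "mtx" (3x3 intrinsics, pixels), "camera_from_world" (4x4, takes a point from world to camera coordinates). Camera axes: x right, y up, looking along -z (the intrinsics and any distortion apply to the point x, -y, -z); pixel columns grow to the right and rows downward; lengths in m; the calibration is good to about 2 mm. A picture is of the moment at which its call begins. There is no depth.
A pose or a line that the arm cannot do raises ctrl.MotionError and nothing moves.
- ctrl.finish_job(): hands the job in, once; it reports no verdict.
Trained networks look in the newest picture that a camera, given by its name, has taken for a name from the list of things; names that differ only in an ending like _2 or _b are one class to them, and where a whole thing is asked for, a point or a joint stands for the part that bears it (a point fixed in the world has none). Each returns a list of dicts, best first, with "p" (0 to 1); they miss things now and then, are a little off and sometimes report something else, mostly with a low value. They report only what shows in the picture. A call takes as long as a camera call. They do not tell look-alikes from the thing itself.
- ctrl.spot_in(label, camera): "location" ([x, y, z] in m, in world coordinates, good to about 4 mm: the middle of the surface that is visible of it).
The state is a dict: "clock": time; "joints": joint angles; "joint_velocities": joint speeds; "joint_efforts": joint torques, N m; "ee_pos": TCP position; "orientation": TCP orientation; "ft_force": force on the tool from outside, world axes, zero at the start; "ft_torque": the same for the moment, N m; "grip_width": finger opening in m.
Only numpy, scipy, OpenCV 4.12 (cv2) and the standard library are available. Lean on these libraries where they do the work, as an engineer would, in place of code of your own. Each camera call takes 0.05 s, during which the arm holds its last target.

### The job

At the flea-market stall, take the brush and sweep the three scraps off the toy's wooden bed into its blue catch tray, without the gripper or arm touching them, and stand the brush back on the table clear of the toy. Then take the yellow gear by its red grip, turn it until its splined stem matches the cross socket, slide it fully home so that it lies flat on the bed, and finish while still gripping it and pressing it down firmly against the spring button. Leave the other goods alone.

Things in the scene. Friction and masses are not known exactly. Their poses are not given: they have to be found in the camera images.
- toy: Fixed gear-toy drive box: pale wooden block; its flat top, the bed, is 120 (x) by 130 (y) mm, 50 mm above the table. Green strip with coloured studs on its -x side (nearer the robot); blue catch tray on its +x side. Origin: under the bed's centre at table height; z up. Yaw within 20 degrees.
- drive_mouth (a point): Centre, at bed height, of the plus-shaped socket in the white drive wheel (about 54 mm across), flush in the bed's centre. Its x and y lie along the two slots, z up. Slots 29.5 mm long, 11 mm wide, over 30 mm deep; a sprung button lies 24 mm down. The wheel may stand at any angle; it is stiff (0.6 N m) and stays put under light loads.
- plunger (a joint): Sprung button in the socket's floor: 0 = up, grows as it is pressed down, 0.0065 m at its stop. It takes 2.4 N to start and 9.6 N at 6 mm; the gear's weight does not press it. With the gear fully home the stem has pressed it 6 mm.
- gear: Yellow toothed disc 92 mm across, 12 mm thick, about 0.12 kg. Origin: centre of its underside; z up. On top a red square grip 24 by 24 mm, sides along x and y, 12 to 48 mm above the origin. Starts in the rack, stem down, any yaw. Fits the socket in any of four quarter turns; fully home its origin is at drive_mouth.
- gear_tip (a point): Foot of the gear's plus-shaped splined stem, on its axis, 30 mm below the disc. Ribs along the gear's x and y, 26 mm across and 8 mm thick; the last 5 mm only 22 mm across and 5 mm thick.
- tray (a point): Centre of the floor of the blue open catch tray, 4 mm above the table, axes as the toy's. The tray measures 90 mm (x) by 170 mm (y) outside, walls 4 mm thick and 30 mm high; it adjoins the bed's +x side (toy x = 60 to 150 mm).
- rack: Fixed wooden stand for the gear, a block 84 by 84 by 40 mm high with a round hole of 37 mm, 36 mm deep, in the middle of its top. The gear's disc rests on its top. Origin: centre of its underside.
- brush: Bench brush standing on its bristles, 0.16 kg. Origin: centre of the bristles' underside; long axis y, z up. Stiff grey bristles 136 mm long (y), 26 mm wide (x), 26 mm high; green-painted block 142 by 32 mm from 26 to 42 mm; above it a green hand grip 24 mm wide (x), 90 mm long (y), from 42 to 80 mm high.
- scrap_a: Dark brown wooden offcut on the bed, 26 by 20 by 18 mm, 20 g. Origin: centre of its underside as it lies at first.
- scrap_b: Green broken plastic step-shaped piece on the bed, 24 by 24 by 20 mm, 20 g. Origin: centre of its underside as it lies at first.
- scrap_c: Blue plastic stub on the bed, a cylinder 26 mm across and 20 mm high, 20 g. Origin: centre of its underside as it stands at first.
- car: Bystander: red wooden toy car, 100 by 60 by 57 mm. Origin: centre of its underside.
- mug: Bystander: blue mug, 80 mm across, 90 mm high. Origin: centre of its underside.
- stacker: Bystander: stacked-rings toy, 80 mm across, 95 mm high. Origin: centre of its underside.
- bowl: Bystander: white bowl, 130 mm across, 50 mm high. Origin: centre of its underside.
- jar: Bystander: amber jar with brass-coloured lid, 70 mm across, 100 mm high. Origin: centre of its underside.
- boat: Bystander: wooden toy boat, 50 by 110 by 72 mm. Origin: centre of its underside.
- spool: Bystander: pale wooden spool, 40 mm across, 45 mm high. Origin: centre of its underside.
There are look-alikes about, which are no part of the job. Several things have the shape of the gear; the one meant has the colours described above. Of the things that look like the brush, the largest one is meant.

How it is judged:
On the way, in this order (a step that is already met when the one before it is completed fails the run):
1. the three scraps lie in the catch tray (x of scrap_a in the frame of toy between 0.058 and 0.152 m and y of scrap_a in the frame of toy between -0.087 and 0.087 m and z of each of scrap_a, scrap_b, scrap_c in the frame of toy below 0.046 m and x of scrap_b in the frame of toy between 0.058 and 0.152 m and y of scrap_b in the frame of toy between -0.087 and 0.087 m and x of scrap_c in the frame of toy between 0.058 and 0.152 m and y of scrap_c in the frame of toy between -0.087 and 0.087 m), for 0.2 s.
2. the gear's stem has entered the socket, splines meshed (horizontal distance between gear and drive_mouth below 0.004 m and angle between gear's own z axis and vertical below 0.08 rad and (angle between the x axis of gear and the x axis of drive_mouth, either way round below 0.17 rad or angle between the x axis of gear and the y axis of drive_mouth, either way round below 0.17 rad) and z of gear in the frame of drive_mouth below 0.012 m), for 0.1 s.
At the end, for the whole second after the job is handed in: Gear meshed in the socket (4 mm, 10 deg), disc within 2 mm of the bed and tilt under 5 deg, button pressed over 5 mm, fingers still on the gear, gear pressing on the toy with over 2 N; three scraps in the tray; brush upright on the table, released, not touching the toy (all of step 1 and horizontal distance between gear and drive_mouth below 0.004 m and angle between gear's own z axis and vertical below 0.08 rad and (angle between the x axis of gear and the x axis of drive_mouth, either way round below 0.17 rad or angle between the x axis of gear and the y axis of drive_mouth, either way round below 0.17 rad) and z of gear in the frame of drive_mouth below 0.002 m and value of joint plunger above 0.005 m and contact force between the fingers and gear above 2 N and contact force between gear and toy above 2 N and height (world z) of brush below 0.008 m and angle between brush's own z axis and vertical below 0.15 rad and contact force between brush and toy below 0.1 N and contact force between brush and anything else above 0.3 N and contact force between the fingers and brush below 0.1 N); the arm keeps its last pose, push and grip.
It fails at once if the gripper or arm touches a scrap (contact force between any of the fingers, the arm and scrap_a above 0.3 N or contact force between any of the fingers, the arm and scrap_b above 0.3 N or contact force between any of the fingers, the arm and scrap_c above 0.3 N).
It fails at once if another article on the table is moved more than 3 cm or tipped over (distance of any of car, mug, stacker, bowl, jar, boat, spool from where it was at the start of the episode above 0.03 m or angle between any of car, mug, stacker, bowl, jar, boat, spool's own z axis and vertical above 0.5 rad).
It also fails if it takes over 69 s, if anything falls off the work surface, if the arm or the gripper's body presses on something with over 40 N, if the wrist force passes 120 N, or if a joint passes its speed limit or range.

## Working session

There is one attempt and no reset: what is moved stays moved. The work goes in short steps, each a Python script; the robot and the scene stay as the last script left them, time stands still between calls to the robot, and variables do not carry over. Pictures are saved under pics/ and viewed, and the job is handed in when it is done.

```bash
ls; mkdir -p pics; python3 - <<'E'
from cell import ctrl
import cv2,numpy as np
for n in("side","top"):
    f=ctrl.grab_frame(n); cv2.imwrite(f"pics/{n}0.png",f["image"]); np.savez(f"{n}_cal.npz",m=f["mtx"],T=f["camera_from_world"],img=f["image"])
    print(n,f.keys(),f["mtx"].round(1).tolist(),f["camera_from_world"].round(3).tolist())
s=ctrl.get_state();print(s)
for l in("toy","gear","rack","brush","scrap_a","scrap_b","scrap_c","tray"):
    print(l,[(d["p"],np.round(d["location"],3).tolist()) for d in ctrl.spot_in(l,"top")][:6])
print(ctrl.get_state()["clock"])
E
```

```text
pics
side dict_keys(['image', 'mtx', 'camera_from_world']) [[480.6, 0.0, 287.8], [0.0, 480.6, 206.2], [0.0, 0.0, 1.0]] [[0.95, -0.313, 0.003, -0.516], [0.162, 0.5, 0.851, -0.153], [-0.268, -0.808, 0.526, -1.256], [0.0, 0.0, 0.0, 1.0]]
top dict_keys(['image', 'mtx', 'camera_from_world']) [[400.4, 0.0, 276.1], [0.0, 400.4, 210.0], [0.0, 0.0, 1.0]] [[-0.017, -1.0, -0.004, -0.002], [0.992, -0.017, 0.122, -0.526], [-0.122, -0.002, 0.992, -1.287], [0.0, 0.0, 0.0, 1.0]]
{'clock': 0.1, 'joints': array([-1.34029117e+00,  2.91212515e-01, -1.54045338e-01,  1.12668980e+00,
        8.06123136e-06,  1.43150494e+00]), 'joint_velocities': array([-0.00216181, -0.00212601,  0.00106632, -0.00011886, -0.00177206,
       -0.00071416]), 'joint_efforts': array([-1.40038110e-04, -5.37979031e+01,  3.31919324e+01,  9.37236735e-03,
       -2.24395963e-04,  1.13086236e-05]), 'ee_pos': array([ 0.18968842, -0.48920938,  0.30339767]), 'orientation': array([-3.14045360e+00, -1.67834752e-04,  3.69796443e-01]), 'ft_force': array([-0.72362687, -0.91134392, -0.42370278]), 'ft_torque': array([-0.0031012 ,  0.01560318,  0.04272398]), 'grip_width': 0.08524784188136496}
toy [(0.62, [0.617, -0.009, 0.029])]
gear [(0.91, [0.463, -0.311, 0.054]), (0.76, [0.335, -0.2, 0.044]), (0.6, [0.723, 0.245, 0.036])]
rack [(0.56, [0.45, -0.29, 0.035])]
brush [(0.74, [0.499, 0.298, 0.058]), (0.5, [0.381, 0.424, 0.033]), (0.49, [0.363, 0.288, 0.044])]
scrap_a [(0.48, [0.531, -0.009, 0.058]), (0.37, [0.745, -0.261, 0.042])]
scrap_b [(0.48, [0.531, -0.009, 0.058]), (0.37, [0.745, -0.261, 0.042])]
scrap_c [(0.48, [0.531, -0.009, 0.058]), (0.37, [0.745, -0.261, 0.042])]
tray [(0.55, [0.618, -0.005, 0.026])]
0.5
```

View pics/top0.png

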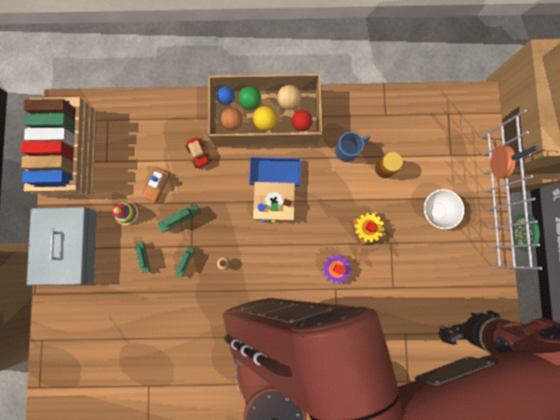

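View pics/side0.png

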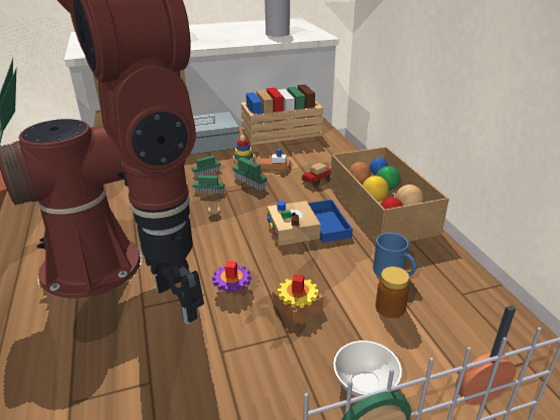

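The top view shows the toy at about (274,195) with its tray at (275,172), the yellow gear at (370,227), and the largest brush at (179,217). I'll rectify and zoom in on these.

```bash
cat > h.py <<'E'
import numpy as np,cv2
D=np.diag([1.,-1,-1])
class Cam:
    def __init__(s,m,T): s.m=m; s.T=T; s.R=D@T[:3,:3]; s.t=D@T[:3,3]; s.c=-s.R.T@s.t
    def proj(s,P):
        P=np.atleast_2d(P); q=(P@s.R.T+s.t)@s.m.T; return q[:,:2]/q[:,2:]
    def back(s,uv,z):
        uv=np.atleast_2d(uv).astype(float); d=np.c_[uv,np.ones(len(uv))]@np.linalg.inv(s.m).T@s.R
        return s.c+d*((z-s.c[2])/d[:,2])[:,None]
    def rect(s,img,x0,y0,z,half,px=500):
        # metric top-down view at height z: col -> -y, row -> -x ; centre x0,y0
        u=np.linspace(-half,half,px); Y,X=np.meshgrid(y0-u,x0-u)
        p=s.proj(np.c_[X.ravel(),Y.ravel(),np.full(X.size,z)]).astype(np.float32)
        return cv2.remap(img,p[:,0].reshape(px,px),p[:,1].reshape(px,px),cv2.INTER_CUBIC)
def grab(ctrl,n):
    f=ctrl.grab_frame(n); return Cam(f["mtx"],f["camera_from_world"]),f["image"]
def load(n):
    d=np.load(f"{n}_cal.npz"); return Cam(d["m"],d["T"]),d["img"]
E
python3 - <<'E'
from h import *
c,im=load("top"); print(c.c)
s,si=load("side"); print(s.c)
a=c.rect(im,0.6,0,0.05,.15); b=s.rect(si,0.6,0,0.05,.15)
a=cv2.resize(a,(400,400));b=cv2.resize(b,(400,400))
cv2.imwrite("pics/toyr.png",np.hstack([a,b]))
a=cv2.resize(im[180:260,330:410],(400,400),interpolation=2);b=cv2.resize(si[260:330,260:340],(400,350),interpolation=2)
a2=cv2.resize(im[190:250,140:220],(400,300),interpolation=2);b2=cv2.resize(si[140:200,220:300],(400,300),interpolation=2)
cv2.imwrite("pics/gz.png",np.hstack([a[:300],b[:300]])); cv2.imwrite("pics/bz.png",np.hstack([a2,b2]))
E
```

```text
[ 0.36437266 -0.01309572  1.34187044]
[ 0.17916911 -1.09896509  0.79159345]
```

View pics/toyr.png

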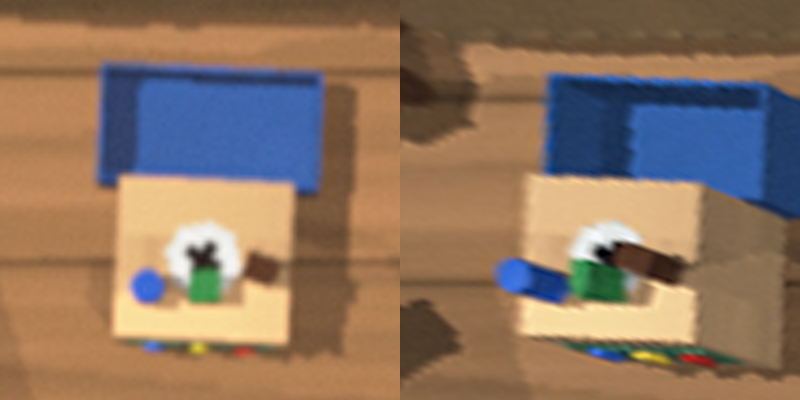

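View pics/gz.png

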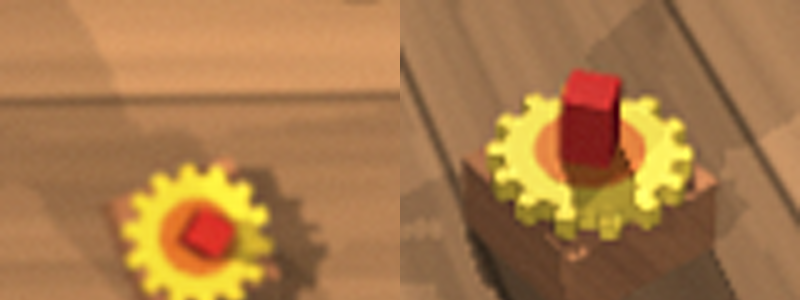

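View pics/bz.png

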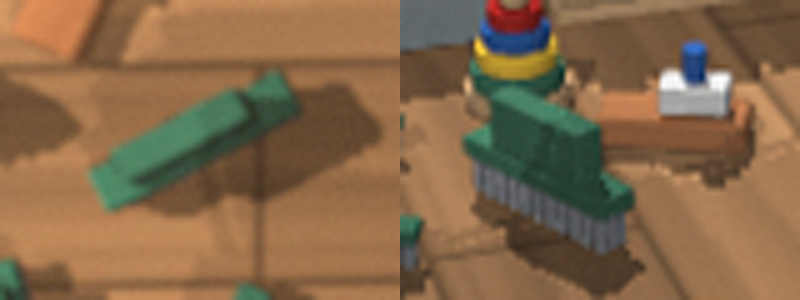

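```bash
cat >> h.py <<'E'
from scipy.optimize import minimize
from scipy.spatial import ConvexHull
def box(hx,hy,z0,z1): return np.array([[sx*hx,sy*hy,z] for sx in(-1,1) for sy in(-1,1) for z in(z0,z1)])
def cyl(r,z0,z1,n=40):
    a=np.linspace(0,2*np.pi,n,endpoint=False); return np.vstack([np.c_[r*np.cos(a),r*np.sin(a),np.full(n,z)] for z in(z0,z1)])
def place(P,x,y,yaw,z=0):
    c,s=np.cos(yaw),np.sin(yaw); return np.c_[x+c*P[:,0]-s*P[:,1],y+s*P[:,0]+c*P[:,1],P[:,2]+z]
SS=4
def render(cam,parts,x,y,yaw,z,roi):
    u0,v0,u1,v1=roi; m=np.zeros(((v1-v0)*SS,(u1-u0)*SS),np.uint8)
    for P in parts:
        q=(cam.proj(place(P,x,y,yaw,z))-[u0-.5,v0-.5])*SS-.5
        h=cv2.convexHull(q.astype(np.float32))
        cv2.fillConvexPoly(m,np.round(h*16).astype(np.int32),255,shift=4)
    return cv2.resize(m,(u1-u0,v1-v0),interpolation=cv2.INTER_AREA)/255.
def fit(views,parts,p0,z=0,yawfree=True):
    """views: list of (cam,soft mask full image,roi)"""
    def f(p):
        yaw=p[2]/10. if yawfree else p0[2]; e=0
        for cam,m,roi in views:
            u0,v0,u1,v1=roi; r=render(cam,parts,p[0]/100,p[1]/100,yaw,z,roi); e+=np.abs(r-m[v0:v1,u0:u1]).sum()/m[v0:v1,u0:u1].sum()
        return e
    q0=np.array([p0[0]*100,p0[1]*100,p0[2]*10]); best=None
    if not yawfree:q0=q0[:2]
    for k in range(3):
        n=len(q0); S=np.vstack([q0]+[q0+np.eye(n)[i]*[1.,-.7,.8][k] for i in range(n)])
        r=minimize(f,q0,method="Nelder-Mead",options=dict(initial_simplex=S,xatol=.005,fatol=1e-4)); q0=r.x
    return q0[0]/100,q0[1]/100,(q0[2]/10 if yawfree else p0[2]),r.fun
def hsv(im): return cv2.cvtColor(im,cv2.COLOR_BGR2HSV)
def mask(im,lo,hi): return cv2.inRange(hsv(im),np.array(lo),np.array(hi))/255.
GREEN=((70,70,20),(95,255,255))
BRUSH=[box(.016,.071,.026,.042),box(.012,.045,.042,.080)]
GRIP=[box(.012,.012,.012,.048)]
DISC=[cyl(.0445,0,.012)]
E
python3 - <<'E'
from h import *
c,im=load("top");s,si=load("side")
print(hsv(im)[215,180],hsv(im)[227,371],hsv(im)[215,360],hsv(si)[288,297])
rt=(150,195,210,240); rs=(225,148,280,195)
mt=mask(im,*GREEN);ms=mask(si,*GREEN)
for y0 in(-.5,.5,-1,1,-1.3,1.3): 
    pass
p0=(.5,.298,-1.1+0)
for vs,nm in(([(c,mt,rt)],"top"),([(s,ms,rs)],"side"),([(c,mt,rt),(s,ms,rs)],"both")):
    print(nm,min((fit(vs,BRUSH,(.5,.298,y)) for y in(-1.1,1.1,.5,-.5)),key=lambda r:r[3]))
p=min((fit([(c,mt,rt),(s,ms,rs)],BRUSH,(.5,.298,y)) for y in(-1.1,1.1,.5,-.5)),key=lambda r:r[3])
out=[]
for cam,i,r in((c,im,rt),(s,si,rs)):
    m=render(cam,BRUSH,*p[:3],0,r); cr=i[r[1]:r[3],r[0]:r[2]].copy(); k=cv2.resize(cr,(390,300),interpolation=2); mm=cv2.resize((m*255).astype(np.uint8),(390,300))
    cs,_=cv2.findContours((mm>127).astype(np.uint8),0,1); cv2.drawContours(k,cs,-1,(0,0,255),1); out.append(k)
cv2.imwrite("pics/bfit.png",np.hstack(out))
E
```

```text
[ 71 102 130] [  2 212 221] [ 21 165 198] [  1 208 125]
top (np.float64(0.39111111111111185), np.float64(0.3257777777777778), np.float64(-0.3777777777777779), np.float64(1.0))
side (np.float64(0.5064167444094838), np.float64(0.3082851918862175), np.float64(0.38597623017970795), np.float64(0.17821179552371044))
both (np.float64(0.5061869753869892), np.float64(0.307707421769912), np.float64(0.4070390588979057), np.float64(1.6377573059348165))
```

View pics/bfit.png

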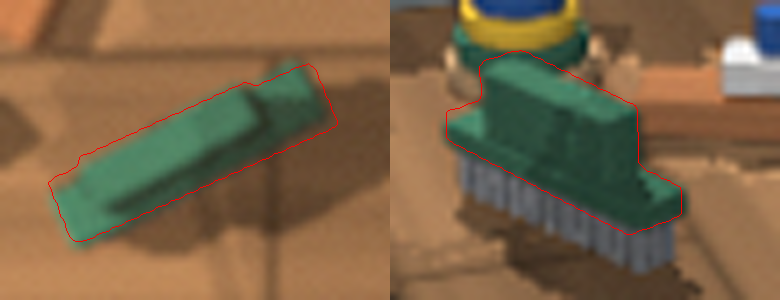

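```bash
python3 - <<'E'
from h import *
c,im=load("top");s,si=load("side")
rt=(150,195,210,240); rs=(225,148,280,195)
G2=((50,60,20),(97,255,255))
mt=mask(im,*G2);ms=mask(si,*G2)
ms[:168,225:238]=ms[:168,225:238]; 
for vs,nm in(([(c,mt,rt)],"top"),([(s,ms,rs)],"side"),([(c,mt,rt),(s,ms,rs)],"both")):
    print(nm,np.round(fit(vs,BRUSH,(.506,.305,.4)),4))
# gear
R=lambda i: np.clip(mask(i,(0,190,90),(6,255,255))+mask(i,(174,190,90),(180,255,255)),0,1)
Y=lambda i: mask(i,(20,150,100),(35,255,255))
rt=(350,208,392,248); rs=(270,268,325,312)
gt=np.zeros(im.shape[:2]);
print("red px",R(im)[rt[1]:rt[3],rt[0]:rt[2]].sum(),R(si)[rs[1]:rs[3],rs[0]:rs[2]].sum())
cv2.imwrite("pics/gm.png",np.hstack([cv2.resize(np.uint8(255*m[r[1]:r[3],r[0]:r[2]]),(200,200),interpolation=0) for m,r in((R(im),rt),(R(si),rs),(Y(im),rt),(Y(si),rs))]))
yc=Y(im)+R(im); 
for vs,nm in(([(c,R(im),rt)],"top"),([(s,R(si),rs)],"side"),([(c,R(im),rt),(s,R(si),rs)],"both")):
    print("grip",nm,np.round(min((fit(vs,GRIP,(.46,-.305,y),z=.04) for y in(.2,.6,1.,1.4)),key=lambda r:r[3]),4))
E
```

```text
top [0.504  0.3119 0.4475 0.2872]
side [0.5064 0.3084 0.3963 0.1794]
both [0.5056 0.3096 0.4351 0.4795]
red px 66.0 192.0
grip top [ 0.4626 -0.3107  0.699   0.3522]
grip side [ 0.4623 -0.3144  1.2061  0.1514]
grip both [ 0.4633 -0.3117  1.2102  0.5515]
```

View pics/gm.png

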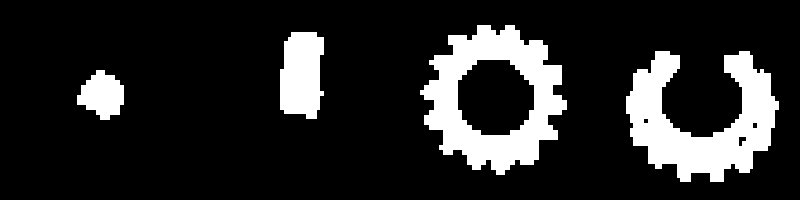

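```bash
python3 - <<'E'
from h import *
c,im=load("top");s,si=load("side")
# bed fit: pale wood mask in rectified coordinates
def rp(u,v): return np.array([.6-(v-199.5)*.3/400,-(u-199.5)*.3/400,.05])
cor=np.array([rp(118,176),rp(293,183),rp(289,345),rp(113,336)])
ctr=cor.mean(0); ex=(cor[0]+cor[1]-cor[2]-cor[3]); ey=(cor[0]+cor[3]-cor[1]-cor[2])
yaw=np.arctan2(ex[1],ex[0]);print(ctr,yaw,np.arctan2(-ey[0],ey[1]),np.linalg.norm(ex)/2,np.linalg.norm(ey)/2)
for n,(u,v) in dict(blue=(148,286),green=(205,284),brown=(261,268),bluelow=(148,303),greenlow=(205,302)).items():
    w=c.back(c.proj(rp(u,v)),.067)[0]; d=w-ctr; print(n,w.round(4), np.round([np.cos(yaw)*d[0]+np.sin(yaw)*d[1],-np.sin(yaw)*d[0]+np.cos(yaw)*d[1]],4))
E
cat > pick.py <<'E'
from cell import ctrl
from h import *
t0=ctrl.get_state()["clock"]
x,y,th=.5055,.3095,.43
O=[np.pi,0,th+np.pi/2]
ctrl.gripper_to(.06)
print(ctrl.inverse_kinematics([x,y,.2],O))
ctrl.move_ptp([x,y,.2],O)
print(ctrl.get_state()["clock"])
r=ctrl.move_straight([x,y,.120],feed=.12,max_force=8)
print("contact",r,ctrl.get_state()["ee_pos"])
c,im=grab(ctrl,"side"); cv2.imwrite("pics/pre.png",im)
if not r:
    ctrl.gripper_to(.0,f_grip=50)
    s=ctrl.get_state(); print(s["grip_width"],s["ee_pos"],s["ft_force"],s["clock"])
    c,im=grab(ctrl,"side"); cv2.imwrite("pics/grip.png",im)
E
python3 pick.py
```

```text
[ 0.554625  -0.0028125  0.05     ] -0.027943035522839763 -0.04555251178064093 0.12079715694088171 0.13176168117096868
blue [0.5329 0.0379 0.067 ] [-0.0229  0.0401]
green [ 0.5344 -0.0042  0.067 ] [-0.0202 -0.002 ]
brown [ 0.5462 -0.0457  0.067 ] [-0.0072 -0.0431]
bluelow [0.5203 0.0379 0.067 ] [-0.0355  0.0398]
greenlow [ 0.521  -0.0042  0.067 ] [-0.0335 -0.0024]
[ 0.42608526  0.49101981 -0.13291526  0.94686125  0.          1.56688159]
3.9083
contact False [0.50594237 0.30962112 0.12058599]
0.023086486699627373 [0.50576859 0.30969017 0.12054954] [-0.19848001 -0.11859984  5.44371491] 5.1833
```

View pics/grip.png

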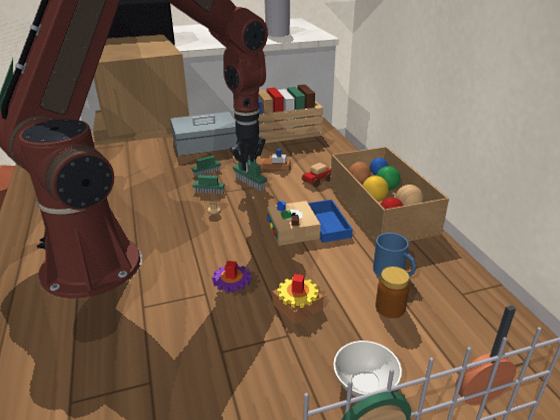

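```bash
cat > sweep.py <<'E'
from cell import ctrl
from h import *
tx,ty,yaw=.5546,-.0028,-.036
def T(px,py): return [tx+np.cos(yaw)*px-np.sin(yaw)*py, ty+np.sin(yaw)*px+np.cos(yaw)*py]
zg=ctrl.get_state()["ee_pos"][2]
e=ctrl.get_state()["ee_pos"]
ctrl.move_straight([e[0],e[1],zg+.11],feed=.2)
O=[np.pi,0,yaw+np.pi/2]
ctrl.move_ptp(T(-.060,0)+[zg+.11],O)
s=ctrl.get_state();print(s["clock"],s["ee_pos"],s["grip_width"],s["ft_force"])
for n in("side","top"):
    c,im=grab(ctrl,n); cv2.imwrite(f"pics/over_{n}.png",im); np.save(f"over_{n}.npy",im)
E
python3 sweep.py; python3 - <<'E'
import cv2,numpy as np
a=cv2.imread("pics/over_side.png")[130:270,220:380];b=cv2.imread("pics/over_top.png")[130:250,200:340]
cv2.imwrite("pics/over.png",np.hstack([cv2.resize(a,(400,350)),cv2.resize(b,(400,350))]))
E
```

```text
7.1167 [4.94833060e-01 1.04472595e-04 2.30349863e-01] 0.02359736526744296 [-0.24038643  0.00798145 -2.00033528]
```

View pics/over.png

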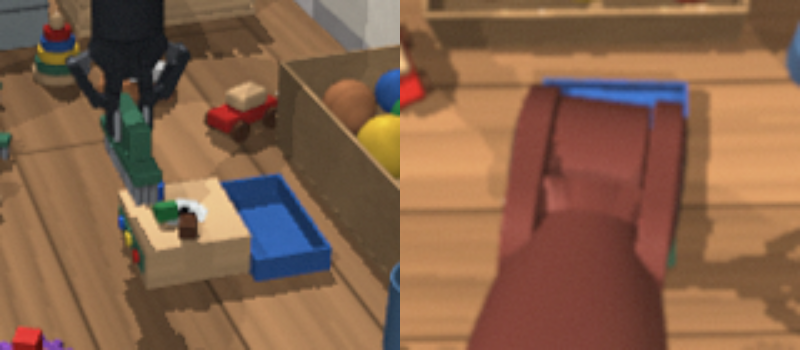

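```bash
cat > sweep2.py <<'E'
from cell import ctrl
from h import *
tx,ty,yaw=.5546,-.0028,-.036
def T(px,py): return [tx+np.cos(yaw)*px-np.sin(yaw)*py, ty+np.sin(yaw)*px+np.cos(yaw)*py]
z=.1205+.052
r=ctrl.move_straight(T(-.060,0)+[z],feed=.1,max_force=8)
print("down",r,ctrl.get_state()["ee_pos"])
if not r:
    r=ctrl.move_straight(T(.080,0)+[z],feed=.06,max_force=15)
    print("sweep",r,ctrl.get_state()["ee_pos"])
s=ctrl.get_state();print(s["clock"],s["grip_width"],s["ft_force"])
for n in("side","top"):
    c,im=grab(ctrl,n); cv2.imwrite(f"pics/sw_{n}.png",im)
a=cv2.imread("pics/sw_side.png")[130:270,220:380];b=cv2.imread("pics/sw_top.png")[130:250,200:340]
cv2.imwrite("pics/sw.png",np.hstack([cv2.resize(a,(400,350)),cv2.resize(b,(400,350))]))
E
python3 sweep2.py
```

```text
down False [ 0.49497117 -0.00051916  0.17286508]
sweep False [ 0.63440148 -0.00566271  0.17256538]
10.4333 0.02326093498477937 [-0.35003186  0.77821897 -1.90199851]
```

View pics/sw.png

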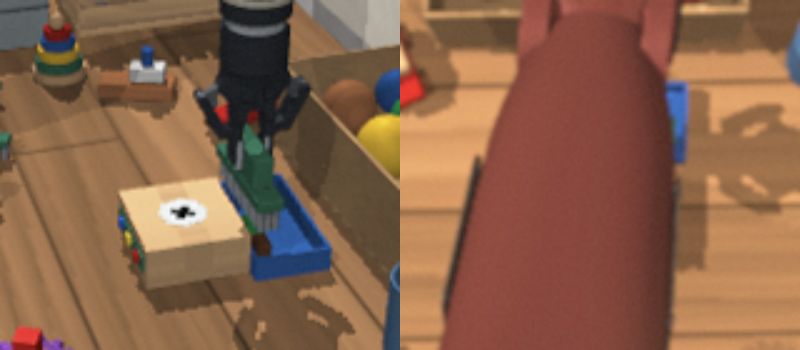

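```bash
cat > put.py <<'E'
from cell import ctrl
from h import *
e=ctrl.get_state()["ee_pos"]
ctrl.move_straight([e[0],e[1],.24],feed=.2)
x,y,th=.5055,.3095,.43
O=[np.pi,0,th+np.pi/2]
ctrl.move_ptp([x,y,.20],O)
for n in("side","top"):
    c,im=grab(ctrl,n); cv2.imwrite(f"pics/af_{n}.png",im); np.save(f"af_{n}.npy",im)
a=cv2.imread("pics/af_side.png")[180:260,250:370];b=cv2.imread("pics/af_top.png")[150:230,220:340]
cv2.imwrite("pics/af.png",np.vstack([cv2.resize(a,(450,300),interpolation=2),cv2.resize(b,(450,300),interpolation=2)]))
r=ctrl.move_straight([x,y,.1195],feed=.06,max_force=4)
s=ctrl.get_state();print(r,s["ee_pos"],s["ft_force"],s["clock"])
E
python3 put.py
```

```text
True [0.50532141 0.30937329 0.12060001] [-1.16513255 -0.28110822  5.11481582] 13.6667
```

View pics/af.png

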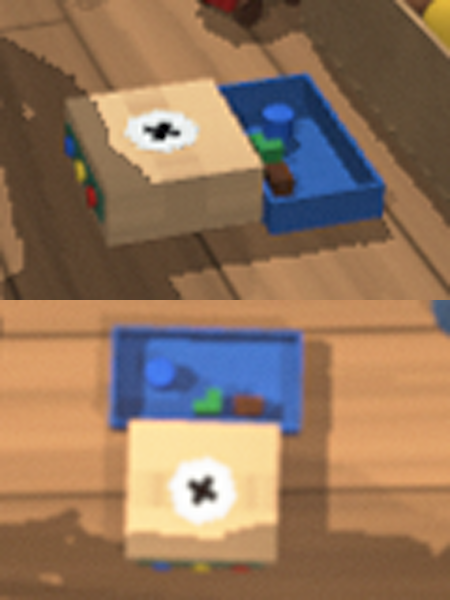

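```bash
cat > rel.py <<'E'
from cell import ctrl
from h import *
ctrl.gripper_to(.06)
e=ctrl.get_state()["ee_pos"]
ctrl.move_straight([e[0],e[1],.2],feed=.2)
for n in("side","top"):
    c,im=grab(ctrl,n); cv2.imwrite(f"pics/rl_{n}.png",im); np.save(f"rl_{n}.npy",im)
print(ctrl.get_state()["clock"])
E
python3 rel.py
cat > meas.py <<'E'
from h import *
c,_=load("top");s,_=load("side")
im=np.load("rl_top.npy");si=np.load("rl_side.npy")
H=hsv(im);
W=lambda i: mask(i,(0,0,150),(180,75,255))
DK=lambda i: mask(i,(0,0,0),(180,255,85))
rt=(262,185,290,212)
CROSS=[box(.01475,.0055,0,0),box(.0055,.01475,0,0)]
for cam,i,r in((c,im,(262,188,286,212)),(s,si,(276,200,318,228))):
    w=np.clip(W(i)+0,0,1); 
    wh=cv2.morphologyEx(np.uint8(w*255),cv2.MORPH_CLOSE,np.ones((9,9)))/255.
    u0,v0,u1,v1=r; 
    print("wheel",np.round(fit([(cam,wh,r)],[cyl(.027,0,0)],(.5546,-.0028,0),z=.05,yawfree=False),4))
    g=cv2.cvtColor(i,cv2.COLOR_BGR2GRAY).astype(float)
    # soft darkness inside wheel
    inner=render(cam,[cyl(.022,0,0)],.5546,-.0028,0,.05,(0,0,560,420))>.99
    d=np.clip((200-g)/150,0,1)*inner
    print("cross",[tuple(np.round(fit([(cam,d,r)],CROSS,(.5546,-.0028,y),z=.05),4)) for y in(0.,.4,.8,1.2)])
E
python3 meas.py
python3 - <<'E'
import sys; sys.path.insert(0,".")
from h import *
import os; os.chdir(".")
c,_=load("top");s,_=load("side");im=np.load("rl_top.npy");si=np.load("rl_side.npy")
a=c.rect(im,.5546,-.003,.05,.04,400);b=s.rect(si,.5546,-.003,.05,.04,400)
cv2.imwrite("pics/wheel.png",np.hstack([a,b]))
a=c.rect(im,.463,-.311,.088,.03,400);b=s.rect(si,.463,-.311,.088,.03,400)
cv2.imwrite("pics/gtop.png",np.hstack([a,b]))
a=cv2.resize(im[190:250,140:220],(400,300),interpolation=2);b=cv2.resize(si[140:200,220:300],(400,300),interpolation=2)
cv2.imwrite("pics/bz2.png",np.hstack([a,b]))
E
```

```text
14.7583
wheel [ 0.5553 -0.0022  0.      0.2415]
cross [(np.float64(0.5554), np.float64(-0.0021), np.float64(-0.2923), np.float64(0.9746)), (np.float64(0.5541), np.float64(-0.0025), np.float64(0.9537), np.float64(0.9436)), (np.float64(0.5557), np.float64(-0.0024), np.float64(0.8375), np.float64(0.9319)), (np.float64(0.5555), np.float64(-0.002), np.float64(1.1801), np.float64(0.9645))]
wheel [ 0.5572 -0.0056  0.      0.1923]
cross [(np.float64(0.5564), np.float64(-0.006), np.float64(-0.513), np.float64(0.613)), (np.float64(0.5569), np.float64(-0.0069), np.float64(0.9112), np.float64(0.5946)), (np.float64(0.5553), np.float64(-0.0078), np.float64(0.9807), np.float64(0.6108)), (np.float64(0.5566), np.float64(-0.0057), np.float64(1.0782), np.float64(0.6081))]
```

View pics/wheel.png

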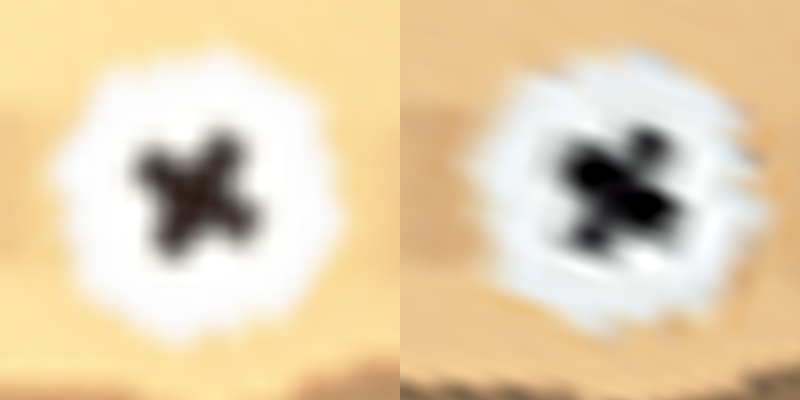

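View pics/gtop.png

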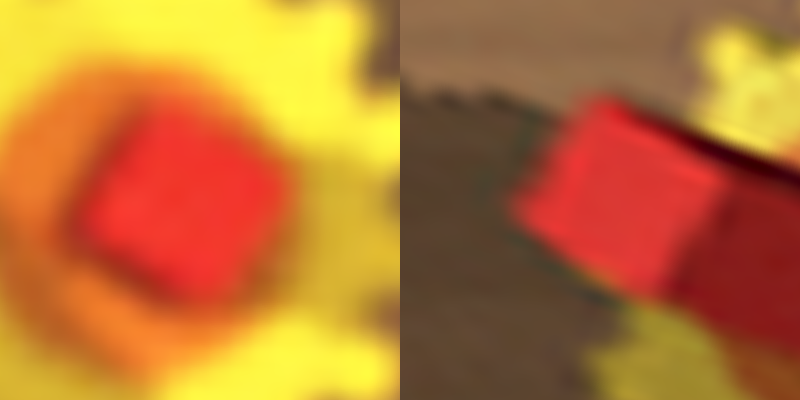

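View pics/bz2.png

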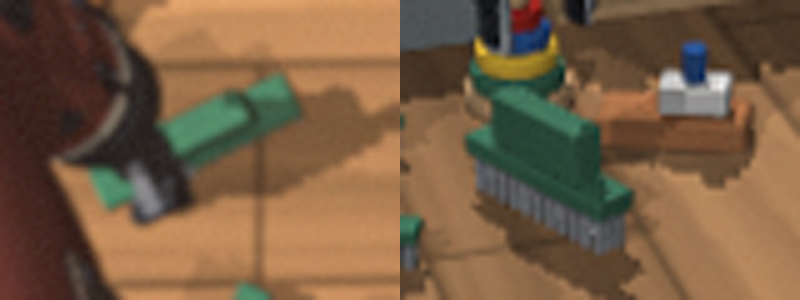

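```bash
cat > gpick.py <<'E'
from cell import ctrl
from h import *
x,y,g=.4635,-.3118,np.radians(-35.3)
O=[np.pi,0,g+np.pi]
ctrl.move_ptp([x,y,.22],O)
ctrl.gripper_to(.05)
s=ctrl.get_state();print(s["clock"],s["joints"].round(2))
r=ctrl.move_straight([x,y,.128],feed=.1,max_force=8)
print(r,ctrl.get_state()["ee_pos"])
if not r:
    ctrl.gripper_to(0,f_grip=100)
    s=ctrl.get_state();print(s["grip_width"],s["ee_pos"],s["orientation"],s["ft_force"],s["ft_torque"],s["clock"])
    ctrl.move_straight([x,y,.24],feed=.15)
    s=ctrl.get_state();print(s["grip_width"],s["ft_force"],s["clock"])
for n in("side","top"):
    c,im=grab(ctrl,n); cv2.imwrite(f"pics/gp_{n}.png",im); np.save(f"gp_{n}.npy",im)
E
python3 gpick.py
```

```text
17.25 [-0.72  0.41 -0.2   0.95  0.   -0.11]
False [ 0.46382014 -0.31209636  0.12857806]
0.022298873645062462 [ 0.46392516 -0.31217808  0.12893631] [-3.14140610e+00  1.62887685e-03  2.52556549e+00] [-0.35584971  0.11981728  6.24941805] [0.11482092 0.13481347 0.08916764] 18.675
0.022971372116038887 [-0.05994198 -0.11616713 -1.69318971] 19.575
```

View pics/gp_side.png

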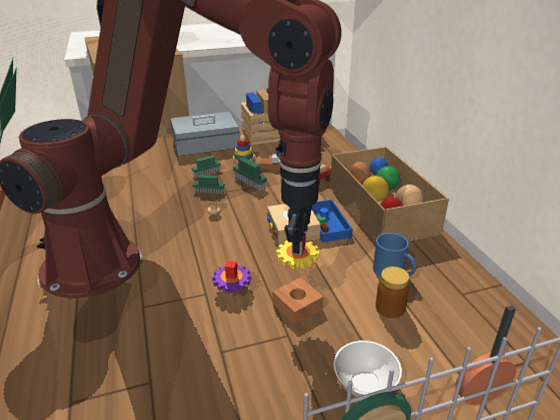

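```bash
cat > hover.py <<'E'
from cell import ctrl
from h import *
O=[np.pi,0,np.radians(-30.2)+np.pi]
ctrl.move_ptp([.556,-.0046,.23],O)
ctrl.move_straight([.556,-.0046,.184],feed=.15)
s=ctrl.get_state();print(s["clock"],s["ee_pos"],s["grip_width"])
c,im=grab(ctrl,"side"); np.save("hv.npy",im)
cv2.imwrite("pics/hv.png",cv2.resize(im[150:250,240:370],(780,600),interpolation=2))
E
python3 hover.py
```

```text
21.35 [ 0.55595813 -0.00546226  0.1841608 ] 0.02256509349353883
```

View pics/hv.png

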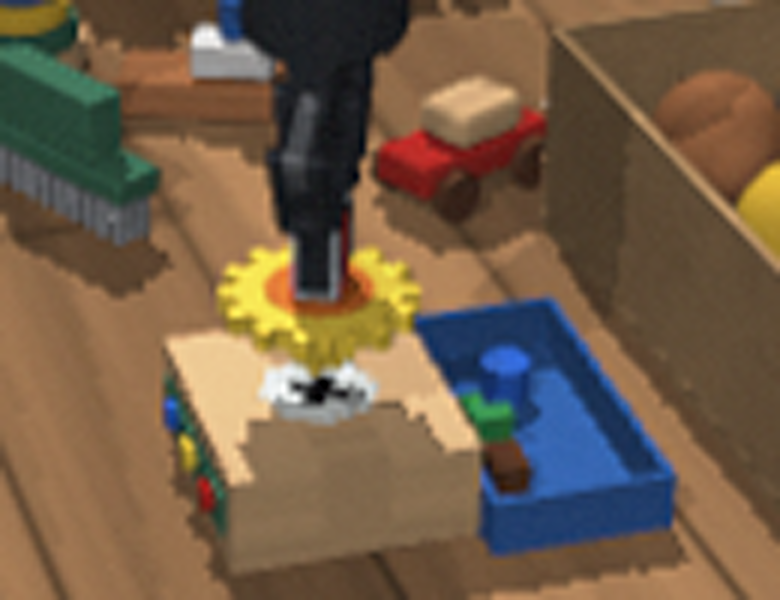

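```bash
cat > disc.py <<'E'
from h import *
s,s0=load("side")
def hull(im,roi):
    m=(mask(im,(18,110,90),(36,255,255))>0).astype(np.uint8)
    u0,v0,u1,v1=roi; z=np.zeros_like(m); z[v0:v1,u0:u1]=m[v0:v1,u0:u1]
    n,l,st,_=cv2.connectedComponentsWithStats(z); k=1+np.argmax(st[1:,4]); pts=np.argwhere(l==k)[:,::-1]
    h=cv2.convexHull(pts.astype(np.int32)); o=np.zeros_like(m); cv2.fillConvexPoly(o,h,1); return o.astype(float),h[:,0]
def discfit(im,roi,x,y,z):
    o,h=hull(im,roi); return fit([(s,o,roi)],[cyl(.0455,0,.012)],(x,y,0),z=z,yawfree=False),h.min(0),h.max(0)
if __name__=="__main__":
    print(discfit(s0,(268,268,328,318),.4635,-.3118,.04))
    print(discfit(np.load("hv.npy"),(270,184,316,215),.556,-.0046,.0955))
    print(discfit(np.load("gp_side.npy"),(270,232,328,275),.4635,-.312,.1515))
E
python3 disc.py
```

```text
((np.float64(0.4634406446218492), np.float64(-0.3144904762387276), 0, np.float64(0.06885073646683554)), array([277, 278], dtype=int32), array([318, 307], dtype=int32))
((np.float64(0.5541614975407722), np.float64(-0.012352363678067923), 0, np.float64(0.09103781279566735)), array([276, 191], dtype=int32), array([309, 212], dtype=int32))
((np.float64(0.46090257175266763), np.float64(-0.31635939349979164), 0, np.float64(0.07091683819015636)), array([276, 240], dtype=int32), array([319, 269], dtype=int32))
```

```bash
python3 - <<'E'
from h import *
from disc import hull
s,s0=load("side"); hv=np.load("hv.npy"); gp=np.load("gp_side.npy")
def show(im,roi,x,y,z):
    q=s.proj(place(cyl(.0455,0,.012,80),x,y,0,z)); o,h=hull(im,roi)
    print("model",q.min(0).round(1),q.max(0).round(1),"obs",h.min(0),h.max(0),"area",o.sum(),render(s,[cyl(.0455,0,.012)],x,y,0,z,roi).sum())
    k=cv2.resize(im[roi[1]:roi[3],roi[0]:roi[2]],None,fx=6,fy=6,interpolation=2)
    hu=cv2.convexHull(((q-[roi[0]-.5,roi[1]-.5])*6).astype(np.int32)); cv2.polylines(k,[hu],True,(255,0,255),1); return cv2.resize(k,(390,300))
a=show(s0,(268,268,328,318),.4634,-.3145,.04)
b=show(gp,(266,230,330,280),.4634,-.3145,.1515)
d=show(hv,(268,180,320,220),.5564,-.0066,.0955)
cv2.imwrite("pics/ov.png",np.vstack([np.hstack([a,b]),np.hstack([d,d])]))
E
```

```text
model [277.6 276.8] [317.4 307.6] obs [277 278] [318 307] area 1045.0 1008.070588235294
model [277.2 238.3] [319.3 268.3] obs [276 240] [319 269] area 1086.0 1037.9607843137255
model [276.6 189. ] [309.2 209.4] obs [276 191] [309 212] area 601.0 554.2588235294118
```

View pics/ov.png

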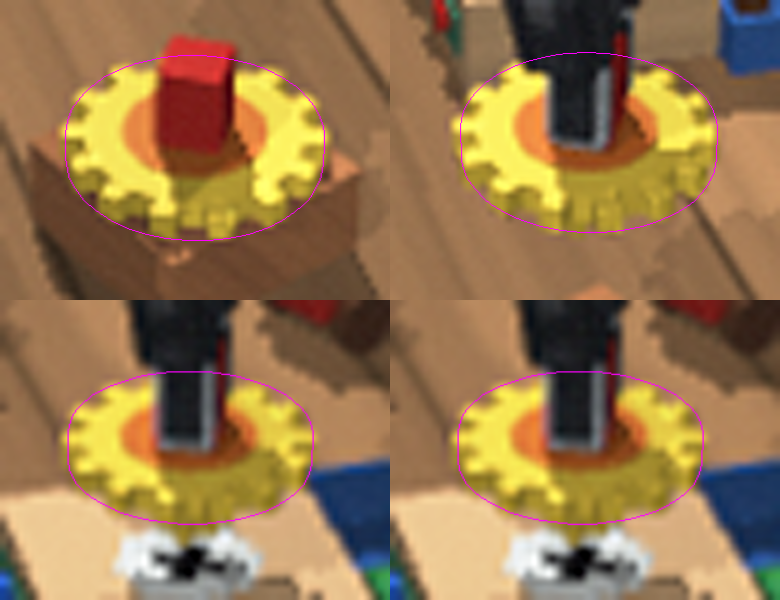

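```bash
cat > ins.py <<'E'
from cell import ctrl
from h import *
r=ctrl.move_straight([.556,-.0042,.150],feed=.04,max_force=4)
s=ctrl.get_state();print(r,s["clock"],s["ee_pos"],s["orientation"],s["ft_force"],s["ft_torque"],s["grip_width"])
c,im=grab(ctrl,"side"); np.save("in1.npy",im)
cv2.imwrite("pics/in1.png",cv2.resize(im[150:250,240:370],(780,600),interpolation=2))
E
python3 ins.py
```

```text
False 22.4 [ 0.55612995 -0.00421582  0.15018133] [3.14148850e+00 2.59147053e-04 2.61453106e+00] [ 0.01104166 -0.55264991 -0.44354059] [ 0.04519984 -0.00107359 -0.00132532] 0.02273313839624426
```

View pics/in1.png

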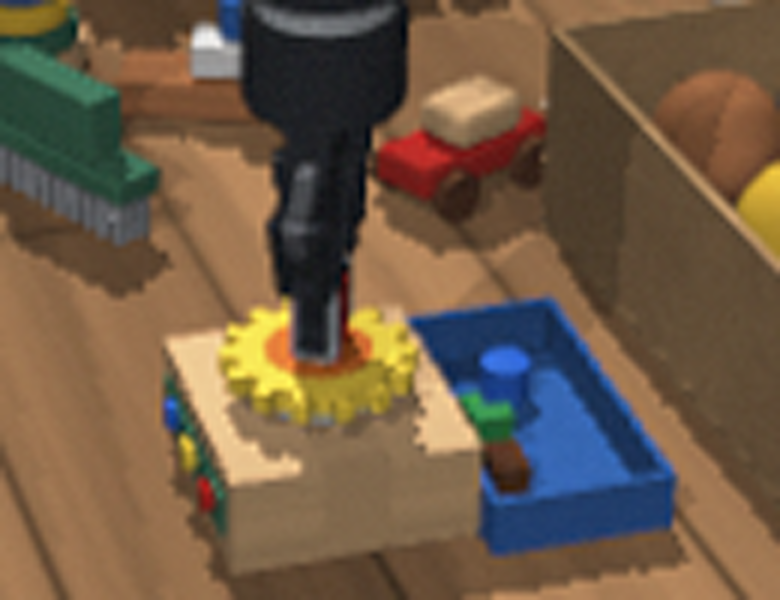

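Stem slid in without resistance. Now pressing home.

```bash
cat > press.py <<'E'
from cell import ctrl
from h import *
for z,mf in((.1445,8),(.1405,15),(.1385,18),(.137,18)):
    r=ctrl.move_straight([.556,-.0042,z],feed=.03,max_force=mf)
    s=ctrl.get_state();print(z,r,s["clock"],s["ee_pos"],s["ft_force"].round(2),s["ft_torque"].round(3),round(s["grip_width"],4))
    if r: break
c,im=grab(ctrl,"side"); np.save("pr.npy",im)
cv2.imwrite("pics/pr.png",cv2.resize(im[150:250,240:370],(780,600),interpolation=2))
E
python3 press.py
```

```text
0.1445 False 22.7833 [ 0.55627715 -0.00426086  0.14460164] [-0.03 -0.11  0.97] [-0.013 -0.155  0.016] 0.0226
0.1405 False 23.0667 [ 0.55632032 -0.00424542  0.14075776] [0.12 0.92 5.72] [-0.008  0.027  0.019] 0.0229
0.1385 False 23.3167 [ 0.55632659 -0.00426326  0.13902778] [ 0.14 -0.42  7.24] [0.015 0.206 0.055] 0.0225
0.137 False 23.5667 [ 0.55633079 -0.0042572   0.13884441] [-6.67  1.02 23.68] [ 0.068  1.331 -0.041] 0.0224
```

View pics/pr.png

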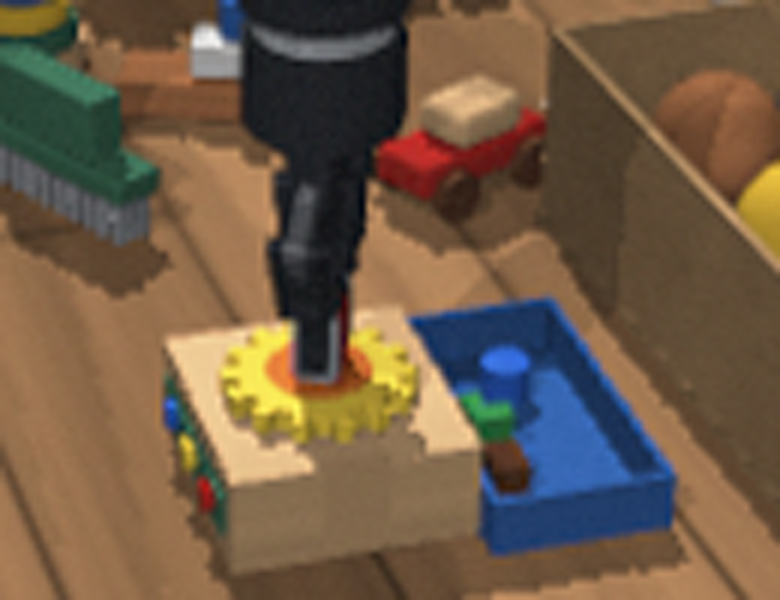

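```bash
python3 - <<'E'
from cell import ctrl
from h import *
ctrl.sleep(1.0)
s=ctrl.get_state();print(s["clock"],s["ee_pos"],s["orientation"].round(4),s["ft_force"].round(2),s["ft_torque"].round(2),s["grip_width"])
c,im=grab(ctrl,"side")
from disc import discfit
print(discfit(im,(270,196,318,228),.556,-.006,.05))
cv2.imwrite("pics/fin.png",im)
E
```

```text
24.6167 [ 0.55632526 -0.00424303  0.13885498] [3.1411e+00 1.6000e-03 2.6146e+00] [-5.73  1.61 23.46] [0.12 1.3  0.04] 0.023022951494865964
((np.float64(0.5563580628633501), np.float64(-0.007581729590892792), 0, np.float64(0.06348919054801408)), array([276, 203], dtype=int32), array([309, 223], dtype=int32))
```

View pics/fin.png

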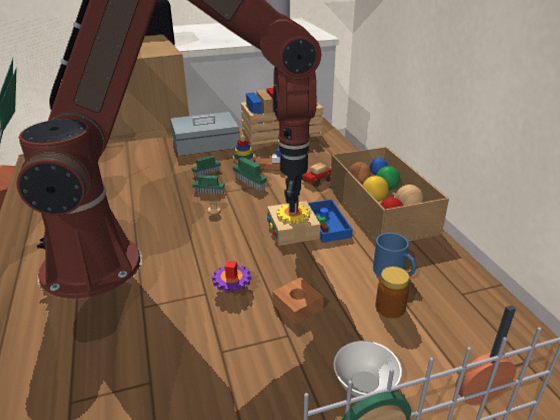

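```bash
python3 -c "
from cell import ctrl
ctrl.finish_job(); print(ctrl.get_state()['clock'])"
```

```text
the job is handed in; nothing more can be done
the job is handed in; nothing more can be done
```

I finished the task and handed it in at about 24.6 s of the 69 s; no verdict is reported.

**Brush and scraps:** I swept all three scraps off the bed with the brush. I stood the brush back at its starting spot, about 0.3 m from the toy, and released it. The last side picture shows the three scraps on the tray floor and the brush upright and released. The other goods look unmoved in that picture. I did not measure them.

**Gear:** I turned the gear about 5° to match the socket, and it slid in with almost no resistance. I am still gripping it (grip width 23 mm) and pressing down at a steady 23–25 N. The force rose sharply at a tool height of 0.1388 m, which puts the gear's origin at bed height to within about 0.5 mm.

**Checks that disagreed:**
- **Cameras:** the two cameras differ by about 4 mm in y. The same shift showed on every object, so I worked from relative offsets.
- **Gear height before insertion:** just before insertion the disc looked about 2 pixels low in the side picture, but the gear still went in freely.
- **Gear position at the end:** the last picture puts the gear centre within about 1–2 mm of the socket centre.
- **Side load:** the force reading also shows about 6 N sideways and 1.3 N m on the tool, both steady.

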